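Present the offset lever level over the ready fitting stand

ROBOT

A 6-joint arm with a two-finger parallel gripper is mounted at the origin on the work surface. World frame = base frame: x ahead of the robot, y to its left, z up, the work surface at z = 0. Lengths are in m, angles in rad, forces in N, time in s.
With the tool pointing down it reaches from about 0.35 to 0.725 m from the base axis. Payload 6 kg.
Tool frame: the origin (TCP) lies on the centre line of the jaws, within the pads' length; the fingertips stand 11 mm ahead of it and the grasp point (between the pads) lies 8 mm behind it (bot.finger_overhang is the x of the fingertips in the tool frame, in m); x points along the fingers, y is the direction in which the jaws open and shut, and the axes are right-handed (so a half turn about x gives the same grasp; the last joint's range is limited). The gripper opens to 85 mm and grips with 20 to 120 N. Pads are 22 mm wide; open, the fingers measure 114 mm over their backs; the gripper's body (76 mm by 85 mm) begins 54 mm behind the grasp point. The pads swing forward as they close: fully open they stand 13 mm farther back than shut.
Start: joints at [1.592, 0.04, 0.085, 0, -1.615, -0.334], TCP at [0.185, 0.571, 0.242] pointing down, gripper open.
Joint ranges: [-2.56, 2.56], [-1.29, 2.01], [-1.08, 1.49], [-3.29, 1.98], [-2.81, -0.18], [-2.99, 2.99]. Speed limits (rad/s): [2.57, 2.57, 3.01, 3.14, 3.14, 3.14].

INTERFACE

Orientations are given as a rotation vector (axis times angle).
In Python, from plant import bot, camera, camera_params, regions_of gives the robot as it stands.
- The arm moves only by the tool servo_tool, never from a script. Its argument "moves" is a list of rows, each an object of numbers: "dx", "dy", "dz": the shift along the tool's x, y, z in mm; "wx", "wy", "wz": the turn, a rotation vector about the tool's x, y, z in rad; "hand": the finger opening in mm, from 0 to 85.4. A call has 1 to 20 rows; each row is the pose to reach, as a shift and turn from the pose measured when the call began, along the tool's axes at that moment; what a row does not reach only later rows make up. A row lasts 1/12 s, in which the tool goes at most 41.7 mm and 7.16 degrees, less where a joint would pass 70% of its speed; a pose out of reach is approached as far as the arm can. A call with a gripper value outside its range is refused whole. The fingers move at their own pace and stop on an object; "squeeze" is the grip in N (left out, the last holds). Time passes only in rows, so rows that repeat a pose let the fingers close. It gives the time, the measured TCP pose, the force and the opening at its end, in the units of the state.
- bot.observe(): the state, without advancing time (a new reading comes with each control period).
- camera(name): name is "side" or "top"; returns (picture, depth): 384x512x3 uint8, blue, green, red; 384x512 float32, m along the optical axis (not along the pixel's ray), 0 where there is no reading.
- camera_params(name): a dict with "K" (3x3 intrinsics, pixels), "position" and "rotation" of the camera in the world. Camera axes: x right, y up, looking along -z (the intrinsics and any distortion apply to the point x, -y, -z); pixel columns grow to the right and rows downward; lengths in m; the calibration is good to about 2 mm. A picture is of the moment at which its call begins. camera_params takes no time and is no camera call.
- bot.hand_in(): hands the job in, once; it reports no verdict.
Trained networks look in the newest picture that a camera, given by its name, has taken for a name from the list of things; names that differ only in an ending like _2 or _b are one class to them, and where a whole thing is asked for, a point or a joint stands for the part that bears it (a point fixed in the world has none). Each returns a list of dicts, best first, with "p" (0 to 1); they miss things now and then, are a little off and sometimes report something else, mostly with a low value. They report only what shows in the picture. A call takes as long as a camera call. They do not tell look-alikes from the thing itself.
- regions_of(camera, thing): "mask" (384x512 bool, what is visible of it) and "centre" ([column, row] in pixels, amid what is visible of it).
The state is a dict: "time": time; "qpos": joint angles; "qd": joint speeds; "effort": joint torques, N m; "ee_pos": TCP position; "orientation": TCP orientation; "wrist_force": force on the tool from outside, world axes, zero at the start; "torque": the same for the moment, N m; "finger_gap": finger opening in m.
Only numpy, scipy, OpenCV 4.12 (cv2) and the standard library are available. Lean on these libraries where they do the work, as an engineer would, in place of code of your own. Each camera call takes 0.05 s, during which the arm holds its last target. There are 200 camera calls.

TASK

One of the two fitting stands is ready, with a flat collar round its bare spindle; the other still has its cap on. Pick up the cast lever by its balance point and hold it level over the ready stand, hub squarely above the spindle and eye above the thin pin, with its underside about 50 mm above the spindle's tip, and finish while still holding it there. Leave the collar, the cap and everything else on the bench undisturbed.

Things in the scene. Friction and masses are not known exactly. Their poses are not given: they have to be found in the camera images.
- lever_mid (a point): Middle of the dark cast-iron offset lever lying flat on the bench: half-way between its bores, 20 mm above its underside. x runs along the lever from heavy hub (-x) to small eye (+x), z up. Arm between them: straight bar 14 mm wide, from 10 to 30 mm above the underside. Overall 222 mm, 0.6 to 0.9 kg. Its balance point lies on the arm 42 mm to -x of this point (48 mm from the hub's centre).
- lever_hub (a point): Centre of the lever's hub bore at the underside of the lever (on the bench at the start), 90 mm to -x of lever_mid. Hub: round, 56 mm diameter, 40 mm tall, bore 28 mm. Axes as lever_mid.
- lever_eye (a point): Centre of the lever's eye bore at the underside of the lever, 90 mm to +x of lever_mid. Eye: round, 28 mm diameter, 30 mm tall, bore 12 mm. Axes as lever_mid.
- stand_1_spindle (a point): Top centre of the thick upright spindle (22 mm diameter, tip 85 mm above the bench) of fitting stand 1, a grey plate 260 x 66 x 12 mm fixed to the bench. It rises 30 mm from a flange 60 mm across, on which sits either the collar or the cap. x runs along the plate from this spindle to the thin pin 180 mm away, z up. Both stands are alike.
- stand_1_pin (a point): Top centre of the thin upright pin (8 mm diameter, on a post 24 mm in diameter, tip 85 mm above the bench) of fitting stand 1, 180 mm to +x of its spindle. Axes as the spindle's.
- stand_2_spindle (a point): Top centre of the thick upright spindle (22 mm diameter, tip 85 mm above the bench) of fitting stand 2, a grey plate 260 x 66 x 12 mm fixed to the bench. It rises 30 mm from a flange 60 mm across, on which sits either the collar or the cap. x runs along the plate from this spindle to the thin pin 180 mm away, z up. Both stands are alike.
- stand_2_pin (a point): Top centre of the thin upright pin (8 mm diameter, on a post 24 mm in diameter, tip 85 mm above the bench) of fitting stand 2, 180 mm to +x of its spindle. Axes as the spindle's.
- collar: Loose flat steel ring, 50 mm outside, 28 mm bore, 10 mm tall, lying round the spindle of one of the two stands (either one), whose tip stands out 20 mm above it: this stand is ready for the lever. Origin at the centre of its underside.
- cap: Loose closed steel cap, 44 mm diameter, 38 mm tall, put over the spindle of the other stand and hiding it (top 93 mm above the bench): this stand is not ready. Origin at the centre of its underside.
- filter: Bystander, leave alone: spin-on oil filter, upright can 72 dia x 82 tall (mm). Origin at the centre of its underside.
- socket: Bystander, leave alone: steel impact socket standing upright, 32 dia x 48 tall (mm). Origin at the centre of its underside.
- wrench: Bystander, leave alone: steel spanner lying flat, 180 long (mm). Origin near the centre of its underside.
- screwdriver: Bystander, leave alone: screwdriver lying flat, 200 long (mm). Origin near the centre of its underside.
- brake_pad: Bystander, leave alone: brake pad lying flat, 45 x 110 x 16 (mm). Origin at the centre of its underside.
- bearing: Bystander, leave alone: steel bearing ring lying flat, 44 outside dia x 14 tall (mm). Origin at the centre of its underside.
Not all that is in view belongs to the job. What is shaped like the collar but yellow is not meant. What is shaped like the part that bears lever_mid but blue is not meant.

How it is judged:
On the way:
1. the lever is lifted clear of the bench in the fingers (height (world z) of each of lever_hub, lever_eye above 0.03 m and contact force between lever and the fingers above 1 N), for 0.2 s.
At the end, for the whole second after the job is handed in: Held by the fingers alone within 18 mm of the balance point, level within 0.10 rad, still; hub within 12 mm over the spindle with the collar, eye within 15 mm over that stand's pin, hub underside 25 to 75 mm above the spindle's tip; touching no stand, collar or cap (((horizontal distance between collar and stand_1_spindle below 0.015 m and horizontal distance between lever_hub and stand_1_spindle below 0.012 m and horizontal distance between lever_eye and stand_1_pin below 0.015 m) or (horizontal distance between collar and stand_2_spindle below 0.015 m and horizontal distance between lever_hub and stand_2_spindle below 0.012 m and horizontal distance between lever_eye and stand_2_pin below 0.015 m)) and height (world z) of lever_hub between 0.11 and 0.16 m and angle between lever_mid's own z axis and vertical below 0.1 rad and linear speed of lever below 0.02 m/s and contact force between lever and the fingers above 1 N and contact force between lever and stand_1 below 0.1 N and contact force between lever and stand_2 below 0.1 N and contact force between lever and collar below 0.1 N and contact force between lever and cap below 0.1 N and x of the grasp point in the frame of lever_mid between -0.06 and -0.024 m); the arm keeps its last pose, push and grip.
It fails at once if a bystander is shifted by more than 15 mm (distance of any of filter, socket, wrench, screwdriver, brake_pad, bearing from where it was at the start of the episode above 0.015 m).
It fails at once if the collar or the cap is knocked off its place (shifted by more than 8 mm) (distance of any of collar, cap from where it was at the start of the episode above 0.008 m).
It also fails if it takes over 38 s, if anything falls off the work surface, if the arm or the gripper's body presses on something with over 40 N, if the wrist force passes 120 N, or if a joint passes its speed limit or range.

## Working session

There is one attempt and no reset: what is moved stays moved. The work goes in short steps, Python scripts to look and compute and a tool call to move; the robot and the scene stay as the last step left them, time stands still between calls to the robot, and variables do not carry over. Pictures are saved under pics/ and viewed, on a budget of 10 in all, crops included, one or two more only if the job needs it, and the job is handed in when it is done.

Besides the shell and the picture viewer there is one more tool, called after "Request:" in YAML: its name, and indented under it one key for each argument. servo_tool: Moves the arm, as the interface text tells. Its arguments: {"type":"object","properties":{"moves":{"type":"array","items":{"type":"object","properties":{"dx":{"type":"number"},"dy":{"type":"number"},"dz":{"type":"number"},"wx":{"type":"number"},"wy":{"type":"number"},"wz":{"type":"number"},"hand":{"type":"number"}}}},"squeeze":{"type":"number"}},"required":["moves"]}

```bash
ls; mkdir -p pics; cat > h.py <<'E'
import numpy as np, cv2
from plant import bot, camera, camera_params, regions_of
def cloud(name, d):
    P=camera_params(name); K=np.array(P["K"]); 
    v,u=np.mgrid[0:d.shape[0],0:d.shape[1]]
    x=(u-K[0,2])/K[0,0]*d; y=(v-K[1,2])/K[1,1]*d
    c=np.stack([x,-y,-d],-1)
    R=np.array(P["rotation"]); 
    if R.shape!=(3,3): R=cv2.Rodrigues(R)[0]
    return c@R.T+np.array(P["position"])
E
python3 - <<'E'
from h import *
for n in ("top","side"):
    im,d=camera(n); cv2.imwrite(f"pics/{n}0.png",im); np.savez(f"{n}0.npz",im=im,d=d)
    print(n,camera_params(n))
    W=cloud(n,d)
    for t in ("lever_mid","stand_1_spindle","collar","cap"):
        for r in regions_of(n,t):
            m=r["mask"]&(d>0); p=W[m]
            if len(p): print(t,round(r["p"],2),np.round(r["centre"]),m.sum(),np.median(p,0).round(3),p[:,2].max().round(3))
print(bot.observe())
E
```

```text
pics
top {'K': array([[479.33552146,   0.        , 246.91417719],
       [  0.        , 479.33552146, 186.78827057],
       [  0.        ,   0.        ,   1.        ]]), 'position': array([0.40156644, 0.03268915, 1.46260969]), 'rotation': array([ 0.08795997, -0.09203151, -1.57261157])}
lever_mid 0.89 [262. 265.] 413 [ 0.334 -0.012  0.032] 0.047
lever_mid 0.76 [268. 198.] 497 [ 0.525 -0.035  0.032] 0.047
stand_1_spindle 0.96 [158. 200.] 1694 [0.529 0.298 0.011] 0.088
collar 0.61 [121. 236.] 151 [0.427 0.415 0.008] 0.017
collar 0.6 [146. 234.] 116 [0.428 0.315 0.065] 0.077
cap 0.63 [373. 183.] 184 [ 0.581 -0.327  0.092] 0.1
cap 0.31 [267. 200.] 483 [ 0.526 -0.038  0.032] 0.047
side {'K': array([[422.69778389,   0.        , 260.59595683],
       [  0.        , 422.69778389, 191.26438644],
       [  0.        ,   0.        ,   1.        ]]), 'position': array([0.30032663, 0.8414739 , 0.86739277]), 'rotation': array([ 0.16613413, -1.14511338, -2.57608231])}
lever_mid 0.98 [345. 225.] 818 [ 0.337 -0.001  0.029] 0.044
lever_mid 0.66 [275. 195.] 612 [ 0.524 -0.049  0.03 ] 0.044
lever_mid 0.3
[... 293 characters left out ...]
] 190 [ 0.581 -0.316  0.085] 0.097
{'time': 0.5, 'qpos': array([ 1.59166388e+00,  4.02413097e-02,  8.47491259e-02, -6.40946100e-05,
       -1.61550766e+00, -3.33704975e-01]), 'qd': array([ 1.69554760e-04, -1.11963438e-03,  1.78840203e-03,  5.43957796e-06,
        7.21158423e-04, -8.95171542e-04]), 'effort': array([ 1.40149645e-03, -3.67543209e+01,  3.47165287e+01,  6.92771316e+00,
       -1.08979322e-03,  3.37228123e-06]), 'ee_pos': array([0.1846073 , 0.57085063, 0.24219719]), 'orientation': array([-2.05268168,  0.32394361,  2.05273806]), 'wrist_force': array([ 0.0116184 , -0.14713154,  0.29438748]), 'torque': array([ 0.00654917, -0.00820469, -0.04657776]), 'finger_gap': 0.08554805206983176}
```

View pics/top0.png

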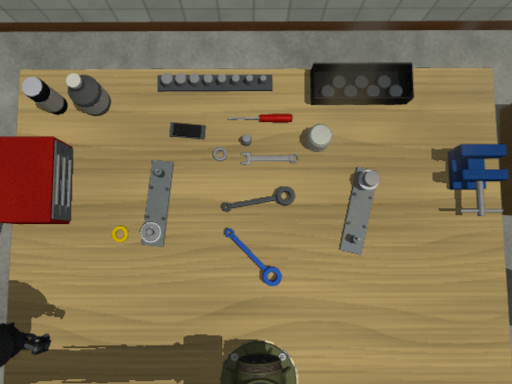

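View pics/side0.png

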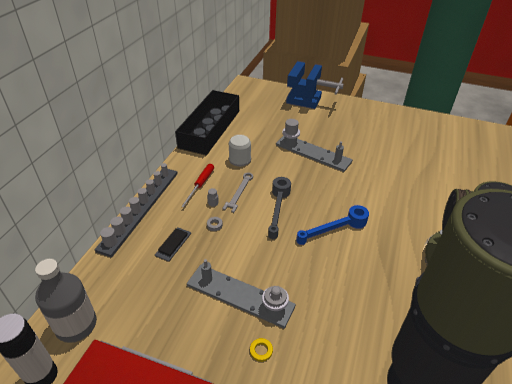

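The top view shows the dark lever with its hub at (285,196) and eye at (226,207). The ready stand is on the left: the collared spindle is at (151,233) and the pin at (158,172). The right stand is capped. The blue lever at (272,275) and the yellow ring at (120,234) are decoys.

```bash
cat >> h.py <<'E'
from scipy.optimize import least_squares
def enc(p):
    (c,r)=cv2.minEnclosingCircle(p[:,:2].astype(np.float32)*1000)[:2]; return np.round(c,1),round(r,1)
def near(W,d,c,r,z0,z1):
    m=(d>0)&(np.hypot(W[...,0]-c[0],W[...,1]-c[1])<r)&(W[...,2]>z0)&(W[...,2]<z1); return W[m]
E
python3 - <<'E'
from h import *
for n in ("top","side"):
    f=np.load(f"{n}0.npz"); d=f["d"]; W=cloud(n,d)
    print(n)
    b=near(W,d,(.45,.2),.06,-.03,.03); print(" bench z",np.median(b[:,2]))
    for nm,c,r,z0,z1 in (("hubtop",(.525,-.085),.06,.035,.06),("eye",(.51,.09),.03,.02,.05),("lever",(.525,0),.14,.018,.06),
        ("spindle",(.43,.316),.04,.076,.1),("collar",(.43,.316),.05,.057,.074),("flange+",(.43,.316),.05,.045,.1),
        ("pintop",(.605,.29),.03,.072,.1),("post",(.605,.29),.03,.03,.1)):
        p=near(W,d,c,r,z0,z1)
        if len(p)<2: print(nm,len(p)); continue
        print(" ",nm,len(p),"enc",*enc(p),"mean",(p.mean(0)*1000).round(1),"zmed",np.median(p[:,2]).round(4), "zmax",p[:,2].max().round(4))
    p=near(W,d,(.525,0),.14,.018,.06); print("  lever rect",cv2.minAreaRect((p[:,:2]*1000).astype(np.float32)))
    p=near(W,d,(.52,.305),.16,.007,.1); print("  plate rect",cv2.minAreaRect((p[:,:2]*1000).astype(np.float32)))
E
```

```text
top
 bench z -0.0009823192048236118
  hubtop 195 enc [537.5 -74.5] 37.8 mean [540.7 -83.7  39.2] zmed 0.0389 zmax 0.0473
  eye 85 enc [510.4  82.6] 22.3 mean [509.8  84.3  28.5] zmed 0.0284 zmax 0.0376
  lever 612 enc [487.5  -7.6] 120.9 mean [509.1  -5.3  32. ] zmed 0.031 zmax 0.0473
  spindle 48 enc [432.4 312.2] 11.1 mean [433.1 311.6  82.6] zmed 0.0835 zmax 0.087
  collar 175 enc [433.2 311.2] 29.2 mean [432.7 310.7  63.8] zmed 0.0641 zmax 0.0735
  flange+ 339 enc [432.8 313.2] 31.0 mean [432.6 310.1  62.9] zmed 0.0621 zmax 0.087
  pintop 8 enc [611.5 292.6] 4.1 mean [610.8 292.8  82.1] zmed 0.0824 zmax 0.0883
  post 71 enc [611.5 293.3] 13.1 mean [609.7 291.2  61.8] zmed 0.0633 zmax 0.0883
  lever rect ((475.56768798828125, -10.799423217773438), (142.7825469970703, 230.28909301757812), 14.833463668823242)
  plate rect ((526.585205078125, 289.73553466796875), (254.11317443847656, 287.2919616699219), 78.18785095214844)
side
 bench z 0.00017562261581416383
  hubtop 161 enc [539.2 -82.5] 28.3 mean [539.  -81.   39.1] zmed 0.0392 zmax 0.0441
  eye 106 enc [513.6  86.2] 25.0 mean [508.9  90.3  28.7] zmed 0.0292 zmax 0.0345
  lever 668 enc [488.5  -4.4] 120.8 mean [504.5   3.3  30.8] zmed 0.0301 zmax 0.0441
  spindle 79 enc [431.5 315.3] 11.4 mean [431.6 316.9  83.4] zmed 0.0841 zmax 0.0875
  collar 283 enc [430.7 317.4] 28.5 mean [430.9 320.5  64.3] zmed 0.0646 zmax 0.0738
  flange+ 535 enc [432.1 315.4] 30.6 mean [430.5 322.4  64. ] zmed 0.0637 zmax 0.0875
  pintop 17 enc [611.9 295.1] 4.4 mean [610.8 296.2  80.6] zmed 0.0814 zmax 0.0861
  post 164 enc [610.1 294.8] 13.7 mean [608.6 299.8  57.1] zmed 0.0608 zmax 0.0861
  lever rect ((508.3786926269531, 13.214584350585938), (136.75592041015625, 236.9947967529297), 42.77195739746094)
  plate rect ((527.400146484375, 349.93670654296875), (158.77186584472656, 260.7785339355469), 83.32059478759766)
```

```bash
cat >> h.py <<'E'
def lever_fit(n,d,hub0,eye0,zoff=0.):
    """hub & eye xy (mm) from arm-top line, hub circle, tip extents; zoff = height of underside"""
    W=cloud(n,d); hub0,eye0=np.array(hub0),np.array(eye0); u=(eye0-hub0)/np.linalg.norm(eye0-hub0); w=np.array([-u[1],u[0]])
    m=(d>0)&(W[...,2]>zoff+.024)&(W[...,2]<zoff+.055); p=W[m]; q=p[:,:2]-hub0; s=q@u; t=q@w
    a=(abs(t)<.018)&(s>.035)&(s<.155)&(p[:,2]<zoff+.036); k=np.polyfit(s[a],t[a],1)
    h=(np.hypot(s,t)<.04)&(p[:,2]>zoff+.034); e=(s>.16)&(s<.21)&(abs(t)<.025)
    print(n,"arm slope %.3f off@hub %.1f @eye %.1f"%(k[0],k[1]*1e3,np.polyval(k,.18)*1e3),"hub",*enc(p[h]),"mean",(p[h].mean(0)*1e3).round(1),"eye",*enc(p[e]),"s ends %.1f %.1f"%(s[h].min()*1e3,s[e].max()*1e3),
     "z hub/arm/eye",*(np.median(p[x][:,2]).round(4) for x in (h,a,e)))
E
python3 - <<'E'
from h import *
for n in ("top","side"):
    d=np.load(f"{n}0.npz")["d"]
    lever_fit(n,d,(.539,-.083),(.511,.0945))
E
```

```text
top arm slope 0.026 off@hub -1.5 @eye 3.1 hub [539.  -80.5] 31.7 mean [540.8 -83.9  39.1] eye [509.8  89.8] 15.4 s ends -29.2 189.9 z hub/arm/eye 0.0388 0.0292 0.0284
side arm slope 0.024 off@hub -0.9 @eye 3.4 hub [537.6 -80.7] 30.4 mean [539.  -80.4  38.9] eye [507.1  91.8] 16.8 s ends -27.4 194.4 z hub/arm/eye 0.0391 0.0299 0.0292
```

```bash
cat >> h.py <<'E'
def plan(pos,leverdir,flip):
    """move (mm, rad in tool axes) to TCP pos, tool down, jaws across leverdir"""
    s=bot.observe(); R=cv2.Rodrigues(np.array(s["orientation"]))[0]; p=np.array(s["ee_pos"])
    x=np.array([0,0,-1.]); z=np.array([*leverdir,0])*flip; z=z/np.linalg.norm(z); y=np.cross(z,x)
    T=np.stack([x,y,z],1); w=cv2.Rodrigues(R.T@T)[0].ravel()
    print("flip",flip,"d",(R.T@(np.array(pos)-p)*1000).round(1),"w",w.round(4),"q",np.round(s["qpos"],3)); return T
E
python3 - <<'E'
from h import *
print(cv2.Rodrigues(bot.observe()["orientation"])[0].round(3))
b=np.array((.5403,-.0838)); u=np.array((-.180,.984)); g=b+.048*u; print(g)
for f in (1,-1): plan((*g,.12),u,f)
us=np.array((.994,-.110))
print("at stand, relative to now:", np.array((.432,.3137))+.048*us)
for f in (1,-1): plan((*(np.array((.432,.3137))+.048*us),.17),us,f)
E
```

```text
[[-0.    -0.308 -0.951]
 [-0.    -0.951  0.308]
 [-1.     0.    -0.   ]]
[ 0.53166  -0.036568]
flip 1 d [ 122.3  471.1 -517.1] w [ 1.077e+00 -1.000e-04 -2.000e-04] q [ 1.592  0.04   0.085 -0.    -1.616 -0.334]
flip -1 d [ 122.3  471.1 -517.1] w [-2.0646e+00  2.0000e-04 -1.0000e-04] q [ 1.592  0.04   0.085 -0.    -1.616 -0.334]
at stand, relative to now: [0.479712 0.30842 ]
flip 1 d [  72.2  158.9 -361.5] w [ 2.939e+00 -3.000e-04 -0.000e+00] q [ 1.592  0.04   0.085 -0.    -1.616 -0.334]
flip -1 d [  72.2  158.9 -361.5] w [-2.026e-01  0.000e+00 -2.000e-04] q [ 1.592  0.04   0.085 -0.    -1.616 -0.334]
```

Request:
servo_tool:
  moves:
    - {"dx":5,"dy":30,"dz":-33,"wx":0.08,"hand":60}
    - {"dx":10,"dy":60,"dz":-66,"wx":0.16,"hand":60}
    - {"dx":15,"dy":90,"dz":-99,"wx":0.24,"hand":60}
    - {"dx":20,"dy":118,"dz":-130,"wx":0.32,"hand":60}
    - {"dx":20,"dy":147,"dz":-161,"wx":0.4,"hand":60}
    - {"dx":20,"dy":176,"dz":-193,"wx":0.48,"hand":60}
    - {"dx":20,"dy":205,"dz":-225,"wx":0.56,"hand":60}
    - {"dx":20,"dy":234,"dz":-257,"wx":0.64,"hand":60}
    - {"dx":20,"dy":263,"dz":-289,"wx":0.72,"hand":60}
    - {"dx":20,"dy":292,"dz":-321,"wx":0.8,"hand":60}
    - {"dx":20,"dy":321,"dz":-353,"wx":0.88,"hand":60}
    - {"dx":20,"dy":350,"dz":-385,"wx":0.96,"hand":60}
    - {"dx":20,"dy":379,"dz":-416,"wx":1.03,"hand":60}
    - {"dx":30,"dy":408,"dz":-447,"wx":1.077,"hand":60}
    - {"dx":45,"dy":436,"dz":-478,"wx":1.077,"hand":60}
    - {"dx":70,"dy":456,"dz":-500,"wx":1.077,"hand":60}
    - {"dx":95,"dy":468,"dz":-513,"wx":1.077,"hand":60}
    - {"dx":115,"dy":471,"dz":-517,"wx":1.077,"hand":60}
    - {"dx":122,"dy":471,"dz":-517,"wx":1.077,"hand":60}
    - {"dx":122,"dy":471,"dz":-517,"wx":1.077,"hand":60}

```text
schema error: expected keys dx, dy, dz, wx, wy, wz, hand
```

Request:
servo_tool:
  moves:
    - {"dx":5,"dy":30,"dz":-33,"wx":0.08,"wy":0,"wz":0,"hand":60}
    - {"dx":10,"dy":60,"dz":-66,"wx":0.16,"wy":0,"wz":0,"hand":60}
    - {"dx":15,"dy":90,"dz":-99,"wx":0.24,"wy":0,"wz":0,"hand":60}
    - {"dx":20,"dy":118,"dz":-130,"wx":0.32,"wy":0,"wz":0,"hand":60}
    - {"dx":20,"dy":147,"dz":-161,"wx":0.4,"wy":0,"wz":0,"hand":60}
    - {"dx":20,"dy":176,"dz":-193,"wx":0.48,"wy":0,"wz":0,"hand":60}
    - {"dx":20,"dy":205,"dz":-225,"wx":0.56,"wy":0,"wz":0,"hand":60}
    - {"dx":20,"dy":234,"dz":-257,"wx":0.64,"wy":0,"wz":0,"hand":60}
    - {"dx":20,"dy":263,"dz":-289,"wx":0.72,"wy":0,"wz":0,"hand":60}
    - {"dx":20,"dy":292,"dz":-321,"wx":0.8,"wy":0,"wz":0,"hand":60}
    - {"dx":20,"dy":321,"dz":-353,"wx":0.88,"wy":0,"wz":0,"hand":60}
    - {"dx":20,"dy":350,"dz":-385,"wx":0.96,"wy":0,"wz":0,"hand":60}
    - {"dx":20,"dy":379,"dz":-416,"wx":1.03,"wy":0,"wz":0,"hand":60}
    - {"dx":30,"dy":408,"dz":-447,"wx":1.077,"wy":0,"wz":0,"hand":60}
    - {"dx":45,"dy":436,"dz":-478,"wx":1.077,"wy":0,"wz":0,"hand":60}
    - {"dx":70,"dy":456,"dz":-500,"wx":1.077,"wy":0,"wz":0,"hand":60}
    - {"dx":95,"dy":468,"dz":-513,"wx":1.077,"wy":0,"wz":0,"hand":60}
    - {"dx":115,"dy":471,"dz":-517,"wx":1.077,"wy":0,"wz":0,"hand":60}
    - {"dx":122,"dy":471,"dz":-517,"wx":1.077,"wy":0,"wz":0,"hand":60}
    - {"dx":122,"dy":471,"dz":-517,"wx":1.077,"wy":0,"wz":0,"hand":60}

```text
time: 2.17
ee_pos: [0.5302, -0.0373, 0.1174]
orientation: [-1.338, 1.124, 1.344]
wrist_force: [-0.8, -0.5, 0.7]
finger_gap: 0.0599
```

```bash
python3 - <<'E'
from h import *
im,d=camera("side"); cv2.imwrite("pics/side1.png",cv2.resize(im[100:300,180:400],None,fx=3,fy=3)); 
W=cloud("side",d); print("hub",enc(near(W,d,(.54,-.083),.035,.034,.05)))
g=np.array((.5317,-.0366)); u=np.array((-.180,.984))
plan((*g,.016),u,1); print(bot.observe()["time"])
E
```

```text
hub (array([540.6, -81.7]), 29.0)
flip 1 d [104.   -0.7  -0. ] w [-0.0004 -0.0006 -0.0016] q [ 0.309 -0.12  -0.293  0.    -1.399 -0.129]
2.2167
```

View pics/side1.png

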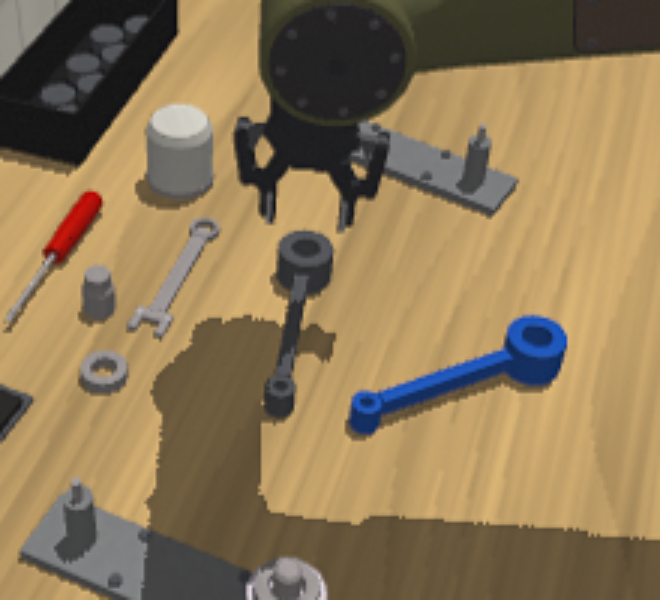

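The fingers (about (270,215) and (345,225) in the crop) straddle the dark lever's arm. The wrench and other bystanders are well clear. Next I descend and grip.

Request:
servo_tool:
  moves:
    - {"dx":15,"dy":0,"dz":0,"wx":0,"wy":0,"wz":0,"hand":60}
    - {"dx":35,"dy":0,"dz":0,"wx":0,"wy":0,"wz":0,"hand":60}
    - {"dx":55,"dy":-1,"dz":0,"wx":0,"wy":0,"wz":0,"hand":60}
    - {"dx":75,"dy":-1,"dz":0,"wx":0,"wy":0,"wz":0,"hand":60}
    - {"dx":90,"dy":-1,"dz":0,"wx":0,"wy":0,"wz":0,"hand":60}
    - {"dx":98,"dy":-1,"dz":0,"wx":0,"wy":0,"wz":0,"hand":60}
    - {"dx":102,"dy":-1,"dz":0,"wx":0,"wy":0,"wz":0,"hand":60}
    - {"dx":103,"dy":-1,"dz":0,"wx":0,"wy":0,"wz":0,"hand":60}
    - {"dx":103,"dy":-1,"dz":0,"wx":0,"wy":0,"wz":0,"hand":60}

```text
time: 2.97
ee_pos: [0.5329, -0.0361, 0.0185]
orientation: [-1.342, 1.118, 1.341]
wrist_force: [-0.8, 0.4, 1.0]
finger_gap: 0.0601
```

Request:
servo_tool:
  moves:
    - {"dx":0,"dy":0,"dz":0,"wx":0,"wy":0,"wz":0,"hand":30}
    - {"dx":0,"dy":0,"dz":0,"wx":0,"wy":0,"wz":0,"hand":20}
    - {"dx":0,"dy":0,"dz":0,"wx":0,"wy":0,"wz":0,"hand":10}
    - {"dx":0,"dy":0,"dz":0,"wx":0,"wy":0,"wz":0,"hand":4}
    - {"dx":0,"dy":0,"dz":0,"wx":0,"wy":0,"wz":0,"hand":4}
    - {"dx":0,"dy":0,"dz":0,"wx":0,"wy":0,"wz":0,"hand":4}
    - {"dx":0,"dy":0,"dz":0,"wx":0,"wy":0,"wz":0,"hand":4}
    - {"dx":0,"dy":0,"dz":0,"wx":0,"wy":0,"wz":0,"hand":4}
    - {"dx":0,"dy":0,"dz":0,"wx":0,"wy":0,"wz":0,"hand":4}
    - {"dx":0,"dy":0,"dz":0,"wx":0,"wy":0,"wz":0,"hand":4}
  squeeze: 90

```text
time: 3.8
ee_pos: [0.5331, -0.0361, 0.0194]
orientation: [-1.343, 1.118, 1.34]
wrist_force: [-3.8, 0.7, 5.7]
finger_gap: 0.0121
```

Request:
servo_tool:
  moves:
    - {"dx":-5,"dy":0,"dz":0,"wx":0,"wy":0,"wz":0,"hand":4}
    - {"dx":-15,"dy":0,"dz":0,"wx":0,"wy":0,"wz":0,"hand":4}
    - {"dx":-25,"dy":0,"dz":0,"wx":0,"wy":0,"wz":0,"hand":4}
    - {"dx":-35,"dy":0,"dz":0,"wx":0,"wy":0,"wz":0,"hand":4}
    - {"dx":-45,"dy":0,"dz":0,"wx":0,"wy":0,"wz":0,"hand":4}
    - {"dx":-50,"dy":0,"dz":0,"wx":0,"wy":0,"wz":0,"hand":4}
    - {"dx":-50,"dy":0,"dz":0,"wx":0,"wy":0,"wz":0,"hand":4}
    - {"dx":-50,"dy":0,"dz":0,"wx":0,"wy":0,"wz":0,"hand":4}

```text
time: 4.47
ee_pos: [0.5331, -0.0359, 0.0696]
orientation: [-1.343, 1.117, 1.34]
wrist_force: [0.2, -1.2, -8.5]
finger_gap: 0.0121
```

```bash
python3 - <<'E'
from h import *
im,d=camera("side"); cv2.imwrite("pics/side2.png",cv2.resize(im[100:300,180:400],None,fx=3,fy=3)); 
lever_fit("side",d,(.5403,-.0838),(.5079,.0933),.05)
s=bot.observe(); print(s["time"],s["ee_pos"],s["wrist_force"],s["torque"],s["finger_gap"])
E
```

```text
side arm slope -0.009 off@hub 0.6 @eye -1.0 hub [539.8 -80.6] 27.0 mean [532.7 -69.1  89.2] eye [507.8  91.3] 18.7 s ends -7.5 196.7 z hub/arm/eye 0.0894 0.0801 0.0796
4.5167 [ 0.53269587 -0.03596757  0.06891651] [-0.12295173 -0.78153331 -7.96472248] [ 0.05480307 -0.00070033  0.02550976] 0.012200289074628744
```

View pics/side2.png

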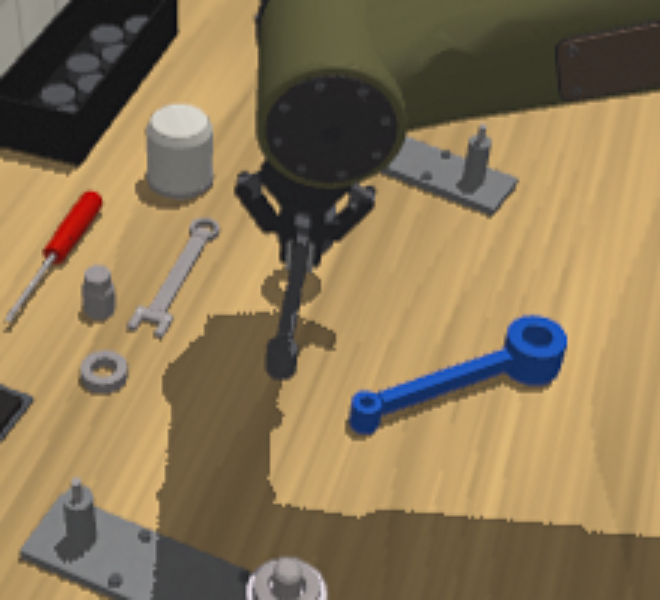

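The lever is lifted level: its underside is near 50 mm, the hub, arm and eye tops are at 89/80/80 mm, the gap is steady and the moment is small.

```bash
python3 - <<'E'
from h import *
us=np.array((.994,-.110)); g=np.array((.432,.3137))+.048*us
plan((.5327,-.036,.175),(-.18,.984),1); plan((*g,.175),us,1)
E
```

```text
flip 1 d [-1.061e+02 -0.000e+00 -1.000e-01] w [ 0.0003 -0.0007  0.0004] q [ 3.100e-01 -8.800e-02 -3.590e-01  1.000e-03 -1.299e+00 -1.290e-01]
flip 1 d [-106.3  -10.   348.2] w [ 1.8623e+00 -1.0000e-04  9.0000e-04] q [ 3.100e-01 -8.800e-02 -3.590e-01  1.000e-03 -1.299e+00 -1.290e-01]
```

Request:
servo_tool:
  moves:
    - {"dx":-10,"dy":0,"dz":0,"wx":0,"wy":0,"wz":0,"hand":4}
    - {"dx":-30,"dy":0,"dz":0,"wx":0,"wy":0,"wz":0,"hand":4}
    - {"dx":-52,"dy":0,"dz":0,"wx":0,"wy":0,"wz":0,"hand":4}
    - {"dx":-74,"dy":0,"dz":5,"wx":0.03,"wy":0,"wz":0,"hand":4}
    - {"dx":-94,"dy":0,"dz":15,"wx":0.08,"wy":0,"wz":0,"hand":4}
    - {"dx":-106,"dy":0,"dz":28,"wx":0.15,"wy":0,"wz":0,"hand":4}
    - {"dx":-106,"dy":-1,"dz":42,"wx":0.22,"wy":0,"wz":0,"hand":4}
    - {"dx":-106,"dy":-2,"dz":56,"wx":0.3,"wy":0,"wz":0,"hand":4}
    - {"dx":-106,"dy":-2,"dz":70,"wx":0.37,"wy":0,"wz":0,"hand":4}
    - {"dx":-106,"dy":-2,"dz":84,"wx":0.45,"wy":0,"wz":0,"hand":4}
    - {"dx":-106,"dy":-3,"dz":98,"wx":0.52,"wy":0,"wz":0,"hand":4}
    - {"dx":-106,"dy":-3,"dz":112,"wx":0.6,"wy":0,"wz":0,"hand":4}
    - {"dx":-106,"dy":-4,"dz":126,"wx":0.67,"wy":0,"wz":0,"hand":4}
    - {"dx":-106,"dy":-4,"dz":140,"wx":0.75,"wy":0,"wz":0,"hand":4}
    - {"dx":-106,"dy":-4,"dz":154,"wx":0.82,"wy":0,"wz":0,"hand":4}
    - {"dx":-106,"dy":-5,"dz":168,"wx":0.9,"wy":0,"wz":0,"hand":4}
    - {"dx":-106,"dy":-5,"dz":182,"wx":0.98,"wy":0,"wz":0,"hand":4}
    - {"dx":-106,"dy":-5,"dz":192,"wx":1.03,"wy":0,"wz":0,"hand":4}
    - {"dx":-106,"dy":-5,"dz":198,"wx":1.06,"wy":0,"wz":0,"hand":4}
    - {"dx":-106,"dy":-5,"dz":200,"wx":1.07,"wy":0,"wz":0,"hand":4}

```text
time: 6.18
ee_pos: [0.5011, 0.1625, 0.1748]
orientation: [-0.534, 1.504, 0.533]
wrist_force: [0.1, 0.7, -7.6]
finger_gap: 0.0125
```

```bash
python3 - <<'E'
from h import *
us=np.array((.994,-.110)); g=np.array((.432,.3137))+.048*us
s=bot.observe(); print(s["time"],s["ee_pos"],s["wrist_force"],s["torque"],s["finger_gap"])
plan((*g,.175),us,1)
E
```

```text
6.1833 [0.50113703 0.16252283 0.17477439] [ 0.09368031  0.68817443 -7.59461743] [-0.01913268 -0.03302474  0.04936325] 0.012506460429667184
flip 1 d [ -0.3 126.8  75.3] w [ 7.92e-01 -3.00e-04  7.00e-04] q [ 0.696 -0.153 -0.224  0.    -1.501 -1.585]
```

Request:
servo_tool:
  moves:
    - {"dx":0,"dy":4,"dz":2,"wx":0.03,"wy":0,"wz":0,"hand":4}
    - {"dx":0,"dy":13,"dz":8,"wx":0.08,"wy":0,"wz":0,"hand":4}
    - {"dx":0,"dy":24,"dz":14,"wx":0.15,"wy":0,"wz":0,"hand":4}
    - {"dx":0,"dy":36,"dz":21,"wx":0.23,"wy":0,"wz":0,"hand":4}
    - {"dx":0,"dy":48,"dz":29,"wx":0.31,"wy":0,"wz":0,"hand":4}
    - {"dx":0,"dy":60,"dz":36,"wx":0.38,"wy":0,"wz":0,"hand":4}
    - {"dx":0,"dy":72,"dz":43,"wx":0.45,"wy":0,"wz":0,"hand":4}
    - {"dx":0,"dy":84,"dz":50,"wx":0.53,"wy":0,"wz":0,"hand":4}
    - {"dx":0,"dy":96,"dz":57,"wx":0.6,"wy":0,"wz":0,"hand":4}
    - {"dx":0,"dy":108,"dz":64,"wx":0.67,"wy":0,"wz":0,"hand":4}
    - {"dx":0,"dy":117,"dz":70,"wx":0.73,"wy":0,"wz":0,"hand":4}
    - {"dx":0,"dy":124,"dz":74,"wx":0.77,"wy":0,"wz":0,"hand":4}
    - {"dx":0,"dy":127,"dz":75,"wx":0.792,"wy":0,"wz":0,"hand":4}
    - {"dx":0,"dy":127,"dz":75,"wx":0.792,"wy":0,"wz":0,"hand":4}
    - {"dx":0,"dy":127,"dz":75,"wx":0.792,"wy":0,"wz":0,"hand":4}

```text
time: 7.43
ee_pos: [0.4794, 0.3081, 0.1746]
orientation: [0.084, 1.569, -0.087]
wrist_force: [0.4, 0.1, -8.4]
finger_gap: 0.0119
```

```bash
python3 - <<'E'
from h import *
s=bot.observe(); z=s["ee_pos"][2]-.0194; print(s["time"],s["ee_pos"],s["wrist_force"],s["torque"],s["finger_gap"],z)
ims=[]
for n in ("side","top"):
    im,d=camera(n); ims.append(im); np.savez(f"{n}3.npz",im=im,d=d)
    lever_fit(n,d,(.432,.3137),(.611,.294),z)
a=ims[0][200:350,160:320]; b=ims[1][140:270,100:240]
cv2.imwrite("pics/three.png",np.hstack([cv2.resize(a,(400,400)),cv2.resize(b,(400,400))]))
us=np.array((.994,-.110)); g=np.array((.432,.3137))+.048*us
plan((*g,.155),us,1)
E
```

```text
7.4333 [0.47935879 0.3080738  0.17459084] [ 0.41769191  0.14606629 -8.44735551] [-0.04032724 -0.00094832 -0.02531198] 0.011884891193600807 0.1551908418045991
side arm slope -0.010 off@hub 3.7 @eye 1.9 hub [436.9 313. ] 35.1 mean [431.9 316.6 195. ] eye [606.  295.5] 15.3 s ends -29.9 190.2 z hub/arm/eye 0.1949 0.1849 0.1846
top arm slope 0.016 off@hub -3.7 @eye -0.9 hub [430.9 312.4] 28.7 mean [426.7 310.8 194.1] eye [605.3 291.9] 15.7 s ends -29.1 189.6 z hub/arm/eye 0.1937 0.1837 0.1836
flip 1 d [19.7  0.6  0.2] w [ 0.0006 -0.0001  0.001 ] q [ 0.923 -0.037 -0.115  0.    -1.493 -2.604]
```

View pics/three.png

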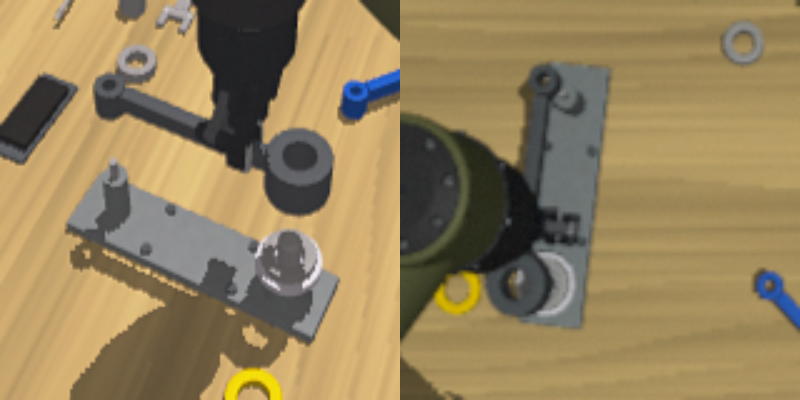

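Both views show the lever level, with the hub over the collared spindle and the eye over the pin. It sits about 2.5 mm short along the stand. Sideways it's centred once the two cameras' opposite biases are averaged. I'll lower it 20 mm and correct the offset.

Request:
servo_tool:
  moves:
    - {"dx":2,"dy":0,"dz":1,"wx":0,"wy":0,"wz":0,"hand":4}
    - {"dx":6,"dy":0,"dz":1,"wx":0,"wy":0,"wz":0,"hand":4}
    - {"dx":11,"dy":0.5,"dz":2,"wx":0,"wy":0,"wz":0,"hand":4}
    - {"dx":16,"dy":0.5,"dz":2.5,"wx":0,"wy":0,"wz":0,"hand":4}
    - {"dx":19,"dy":0.5,"dz":2.5,"wx":0,"wy":0,"wz":0,"hand":4}
    - {"dx":20,"dy":0.5,"dz":2.5,"wx":0,"wy":0,"wz":0,"hand":4}
    - {"dx":20,"dy":0.5,"dz":2.5,"wx":0,"wy":0,"wz":0,"hand":4}
    - {"dx":20,"dy":0.5,"dz":2.5,"wx":0,"wy":0,"wz":0,"hand":4}
    - {"dx":20,"dy":0.5,"dz":2.5,"wx":0,"wy":0,"wz":0,"hand":4}
    - {"dx":20,"dy":0.5,"dz":2.5,"wx":0,"wy":0,"wz":0,"hand":4}

```text
time: 8.37
ee_pos: [0.4821, 0.3082, 0.1551]
orientation: [0.086, 1.569, -0.087]
wrist_force: [-0.2, -0.7, -7.1]
finger_gap: 0.0118
```

```bash
python3 - <<'E'
from h import *
s=bot.observe(); z=s["ee_pos"][2]-.0194; print(s["time"],s["ee_pos"],s["wrist_force"],s["torque"],s["finger_gap"],z,abs(s["qd"]).max())
for n,sp,pn in (("side",(.4315,.3153),(.6115,.295)),("top",(.4327,.3122),(.6115,.2927))):
    im,d=camera(n); lever_fit(n,d,sp,pn,z)
    W=cloud(n,d); print(" collar/flange now",*enc(near(W,d,(.432,.314),.05,.045,.074)))
    cv2.imwrite(f"pics/{n}4.png",im)
E
```

```text
8.3667 [0.48208506 0.30824358 0.15506491] [-0.2413053  -0.65424185 -7.09840285] [-0.03345632 -0.01498044 -0.0562481 ] 0.011844497126744952 0.13566491183111226 0.0017424435062156388
side arm slope -0.009 off@hub 2.6 @eye 1.0 hub [438.1 314.3] 33.5 mean [432.6 317.  175.3] eye [606.2 295.6] 17.3 s ends -26.8 193.0 z hub/arm/eye 0.1755 0.1653 0.1654
 collar/flange now [432.  314.8] 30.9
top arm slope 0.030 off@hub -3.7 @eye 1.7 hub [432.3 312.7] 27.8 mean [428.9 310.5 174.1] eye [608.1 294.5] 17.2 s ends -27.2 192.4 z hub/arm/eye 0.174 0.1642 0.1642
 collar/flange now [432.9 312.2] 30.2
```

View pics/side4.png

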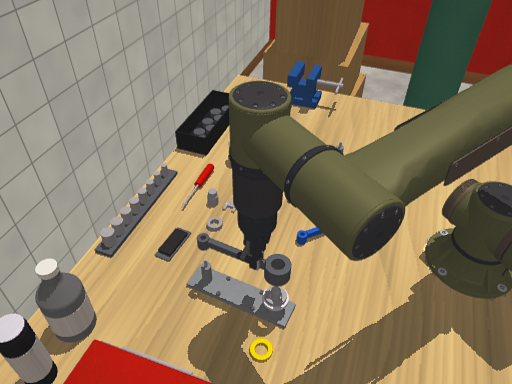

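The last view shows the lever held level over the ready stand: hub at (278,266) over the collared spindle at (275,298), eye at (204,241) over the pin at (206,268). Both cameras put it within 4 mm in every direction, so I'm handing in.

```bash
python3 -c "
from plant import bot
print(bot.hand_in()); s=bot.observe(); print(s['time'],s['ee_pos'],s['finger_gap'])"
```

```text
the job is handed in; nothing more can be done
None
the job is handed in; nothing more can be done
```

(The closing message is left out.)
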